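# Clip a power device down in its forming nest

## Task

The self-closing hold-down clip is parked on its stud. Squeeze it open, lift it off and set it over the black device in the loaded forming post; press the device down gently against its spring (never with more than 22 N) until the jaws are below the nest's shoulders, then let go, so that the clip locks under them by itself and keeps the device down. Leave the empty post alone.

Things in the scene. Friction and masses are not known exactly. Their poses are not given: they have to be found in the camera images.
- clip_grip (a point): Self-closing steel clip, about 0.14 kg, parked upright. Point midway between its two finger levers, where to squeeze: 62 mm above its sole, 18 mm below the lever tops. z up, y from lever to lever. Levers 22 mm wide along x; here 54 mm over their outsides when free (62 mm at the tops), 36 mm when squeezed to the stop, then upright and parallel. Takes 7 to 12 N a lever.
- clip: The clip's middle block; origin in the centre of its sole, the flat 20 x 20 mm underside that presses on the device. Same axes as clip_grip. The block reaches 34 mm above the sole; its pivot cheeks are 40 mm wide along y, 19 to 29 mm above the sole. Weight and friction vary.
- jaw_left (a joint): Opening angle of the jaws in rad (both move together): 0 shut as parked, 0.24 squeezed to the stop; about 0.05 when the hooks are shut on the nest's neck, below its shoulders; 0.14 or more when they only pinch the shoulders' edges. Springs shut the jaws.
- jaw_right (a joint): Same angle for the other jaw. The jaws hang at +y and -y of the block; each ends in an inward hook, 16 mm long along x, 6 mm tall, upper face 16 mm below the sole, lowest point 23 mm below it. Hook tips 14 mm apart when shut, about 33 mm when squeezed to the stop.
- stud_top (a point): Top of the fixed parking stud, 70 mm above the table, on which the clip's sole rests. A shoulder 24 mm wide stands over the shut hooks, so the clip comes off, straight up, only when squeezed open. Axes as the parked clip's. Base 75 x 75 x 14 mm.
- post_axis (a point): Loaded forming post, fixed: on its vertical axis, on top of its aluminium base (100 x 80 mm), 12 mm above the table; z up. Steel nest on it: 36 mm long along x, shoulders 26 mm wide along y and 5 mm thick, over a neck 18 mm wide. Clip goes on centred, its y along this y, either way round. In the nest stands a black device, 22 x 12 mm, its top 16 mm above the nest's top.
- post: The same post; origin under its base centre. Its nest is set by hand to a height that is not measured: the top of the risen device is 88 to 128 mm above the table; find it by feel. The device goes down 12 mm on a spring: 4 N to start it, 8 N at 5 mm, 12 N at 10 mm, 13.6 N at the bottom stop.
- post_base_mark (a point): Front edge of that base, mid-width, 50 mm from the axis along -x, 12 mm above the table. Locking: the hooks are below the shoulders once the device is 5 mm down; go to about 9 to 11 mm, since an opening hand may draw the clip up a little. Released, the clip rises until the hooks bear under the shoulders. Hooks landing on top of the shoulders give a hard stop instead.
- spare_post: Empty forming post, like the loaded one but with no device in its nest; fixed, not used. Origin under its base centre. Its nest's top is 82 mm above the table.
Things that resemble listed ones, but are neither listed nor needed, are in the scene too. What is shaped like the part that bears stud_top but blue is not meant.

How it is judged:
By the outcome, as a careful person would: the job done as asked, in the order asked, and still so for the second after the job is handed in, with the robot touching nothing.
It also fails if it takes over 38 s, if anything falls off the work surface, if the arm or the gripper's body presses on something with over 40 N, if the wrist force passes 120 N, or if a joint passes its speed limit or range.

## Robot

A 6-joint arm with a two-finger parallel gripper is mounted at the origin on the work surface. World frame = base frame: x ahead of the robot, y to its left, z up, the work surface at z = 0. Lengths are in m, angles in rad, forces in N, time in s.
With the tool pointing down it reaches from about 0.3 to 0.85 m from the base axis. Payload 5.4 kg.
Tool frame: the origin (TCP) lies at the very end of the fingers, on their centre line; the grasp point (between the pads) lies 19 mm behind it; z points along the fingers, x is the direction in which the jaws open and shut, and the axes are right-handed (so a half turn about z gives the same grasp; the last joint's range is limited). The gripper opens to 85 mm and grips with 20 to 120 N. Pads are 22 mm wide; open, the fingers measure 114 mm over their backs; the gripper's body (76 mm by 85 mm) begins 54 mm behind the grasp point. The pads swing forward as they close: fully open they stand 13 mm farther back than shut.
Start: joints at [-1.376, 0.158, 1.597, -0, 1.386, -0.21], TCP at [0.226, -0.529, 0.231] pointing down, gripper open.
Joint ranges: [-2.91, 2.91], [-0.94, 2.29], [0.18, 2.7], [-1.29, 4.43], [0.17, 2.64], [-3, 3]. Speed limits (rad/s): [2.57, 2.57, 3.14, 3.14, 3.14, 3.14].

## Interface

Orientations are given as a unit quaternion [w, x, y, z].
In Python, from rig import r gives the robot as it stands. The module is installed in compiled form; this text tells all that it offers.
- The arm moves only by the tool move_arm, never from a script. Its argument "motion" is a list of rows, each a list of 3 entries, a list of its own where there are three numbers: the shift along the tool's x, y, z in m, then the turn about the tool's z in degrees, then the opening, from 0 (shut) to 1 (fully open). A call has 1 to 12 rows; each row shifts and turns the commanded pose from where the row before left it, along the tool's axes as they then stand; what a row does not reach is not made up. A row lasts 1/12 s, in which the tool goes at most 41.7 mm and 7.16 degrees, less where a joint would pass 70% of its speed; a pose out of reach is approached as far as the arm can. A call is refused whole if a number of a shift passes 0.0417 or a number of a turn 7.16, either way. A call with a gripper value outside its range is refused whole. The fingers move at their own pace and stop on an object; "grip_force" is the grip in N (left out, the last holds). Time passes only in rows, so rows that do not move let the fingers close. It gives the time, the measured TCP pose, the force and the opening at its end, in the units of the state.
- r.observe(): the state, without advancing time (a new reading comes with each control period).
- r.camera(name): name is "side" or "top" or "wrist"; returns the picture (480x640x3 uint8, red, green, blue); there is no depth.
- r.calibration(name): a dict with "intrinsics" (3x3 intrinsics, pixels), "R" (3x3) and "t" (3): a world point X has camera coordinates R X + t. Camera axes: x right, y down, z forward; pixel columns grow to the right and rows downward; lengths in m; the calibration is good to about 2 mm. A picture is of the moment at which its call begins: read the wrist's pose just before it. calibration takes no time and is no camera call; for the wrist camera it gives the pose at the moment of the call.
- r.job_done(): hands the job in, once; it reports no verdict.
The state is a dict: "time_s": time; "joint_positions": joint angles; "joint_velocities": joint speeds; "tau": joint torques, N m; "ee_pos": TCP position; "eef_rot": TCP orientation; "wrist_force": force on the tool from outside, world axes, zero at the start; "moment": the same for the moment, N m; "gripper_width": opening from 0.0 (shut) to 1.0 (fully open).
Only numpy, scipy, OpenCV 4.12 (cv2) and the standard library are available. Lean on these libraries where they do the work, as an engineer would, in place of code of your own. Each camera call takes 0.05 s, during which the arm holds its last target. There are 200 camera calls.

## Working session

There is one attempt and no reset: what is moved stays moved. The work goes in short steps, Python scripts to look and compute and a tool call to move; the robot and the scene stay as the last step left them, time stands still between calls to the robot, and variables do not carry over. Pictures are saved under pics/ and viewed, about 8 in all and at most 12, crops included, and the job is handed in when it is done.

Besides the shell and the picture viewer there is one more tool, called after "Request:" by a JSON object that holds its "fn" and its "kwargs", one argument or row to a line. move_arm: Moves the arm, as the interface text tells. Its arguments: {"type":"object","properties":{"motion":{"type":"array"},"grip_force":{"type":"number"}},"required":["motion"]}

```bash
mkdir -p pics
cat > h.py <<'E'
import numpy as np, cv2
from rig import r
def snap(n,f):
    c=r.calibration(n); im=r.camera(n); cv2.imwrite(f,cv2.cvtColor(np.asarray(im),cv2.COLOR_RGB2BGR))
    np.savez(f+'.npz',K=c['intrinsics'],R=c['R'],t=c['t']); return im
def ray(f,u,v):
    d=np.load(f+'.npz'); R=d['R'];t=d['t'].ravel()
    o=-R.T@t; w=R.T@np.linalg.inv(d['K'])@np.array([u,v,1.]); return o,w/np.linalg.norm(w)
def onz(f,u,v,z):
    o,w=ray(f,u,v); return o+w*(z-o[2])/w[2]
def proj(f,X):
    d=np.load(f+'.npz'); p=d['K']@(d['R']@np.asarray(X)+d['t'].ravel()); return p[:2]/p[2]
E
python3 - <<'E'
from h import *
snap('top','pics/t0.png'); snap('side','pics/s0.png')
s=r.observe(); print(s)
E
```

```text
{'time_s': 0.1, 'joint_positions': array([-1.37610111e+00,  1.58974740e-01,  1.59815020e+00,  2.58589069e-05,
        1.38622741e+00, -2.10085159e-01]), 'joint_velocities': array([ 0.00026358, -0.00123604, -0.00292084,  0.00033299,  0.00066802,
        0.00116082]), 'tau': array([ 5.18553425e-04, -3.96994007e+01, -3.32334244e+01, -1.48899858e-04,
        4.38394010e-03,  3.80581071e-06]), 'ee_pos': array([ 0.22632869, -0.52796886,  0.23039973]), 'eef_rot': array([-6.35831832e-04,  8.34808791e-01, -5.50539289e-01, -6.08286173e-04]), 'wrist_force': array([-0.03716687, -0.01257733,  0.24357134]), 'moment': array([-0.00687268, -0.02172237,  0.02467283]), 'gripper_width': 0.9989374882265691}
```

View pics/t0.png

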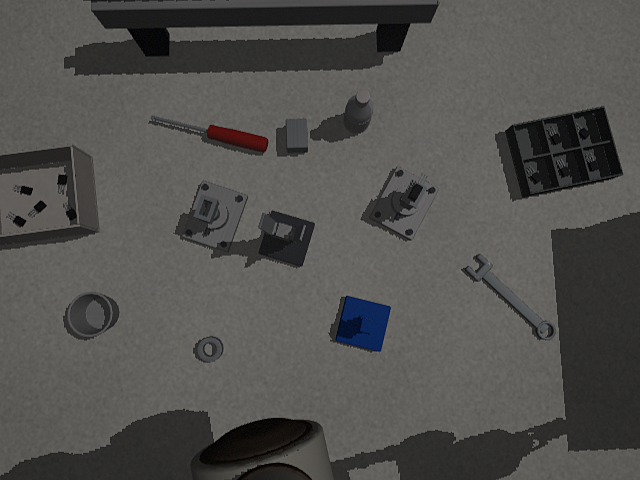

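View pics/s0.png

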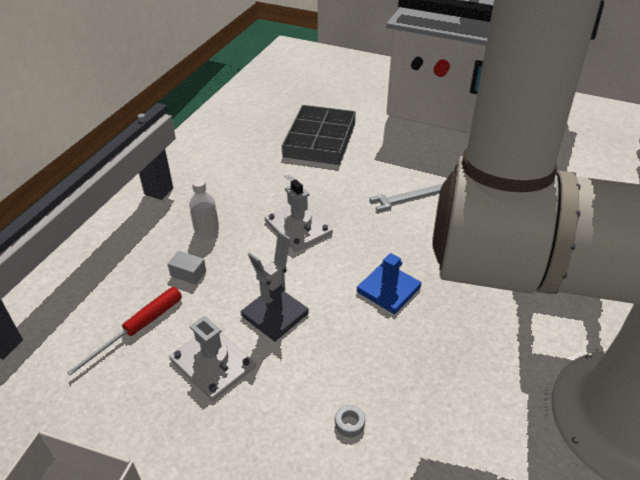

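Top view: the clip is parked on a dark grey base at about (287,238), and the blue look-alike is at (362,323). The post at (405,203) holds a black device, so it is the loaded one. The post at (215,213) shows an empty nest, so it is the spare. I'll confirm both in one enlarged crop.

Run:
```python
from h import *
a=cv2.imread('pics/t0.png'); s=cv2.imread('pics/s0.png')
f=lambda i,x,y,w,h,g:cv2.resize(np.clip(i[y:y+h,x:x+w].astype(float)*g,0,255).astype('uint8'),(400,300) ,interpolation=cv2.INTER_CUBIC)
o=np.vstack([np.hstack([f(a,240,190,100,75,2),f(a,355,160,100,75,2)]),np.hstack([f(s,210,220,160,120,1.2),f(s,250,160,120,90,1.2)])])
cv2.imwrite('pics/c0.png',o)
for n in('t0','s0'):
  d=np.load(f'pics/{n}.png.npz'); print(n,(-d['R'].T@d['t'].ravel()).round(3),d['K'][0,0],d['R'].round(2).tolist())
# bases: contours
g=cv2.cvtColor(a,cv2.COLOR_BGR2HSV)
print(onz('pics/t0.png',287,238,.014),onz('pics/t0.png',405,203,.012))
```

```text
t0 [ 0.424 -0.001  0.799] 481.3252639878699 [[-0.03, -1.0, 0.02], [-0.99, 0.03, -0.1], [0.1, -0.02, -0.99]]
s0 [0.2   0.567 0.732] 616.0335620089711 [[-0.91, -0.42, -0.01], [-0.28, 0.63, -0.72], [0.31, -0.65, -0.69]]
[0.51481964 0.03177963 0.014     ] [ 0.56844958 -0.16553348  0.012     ]
```

View pics/c0.png

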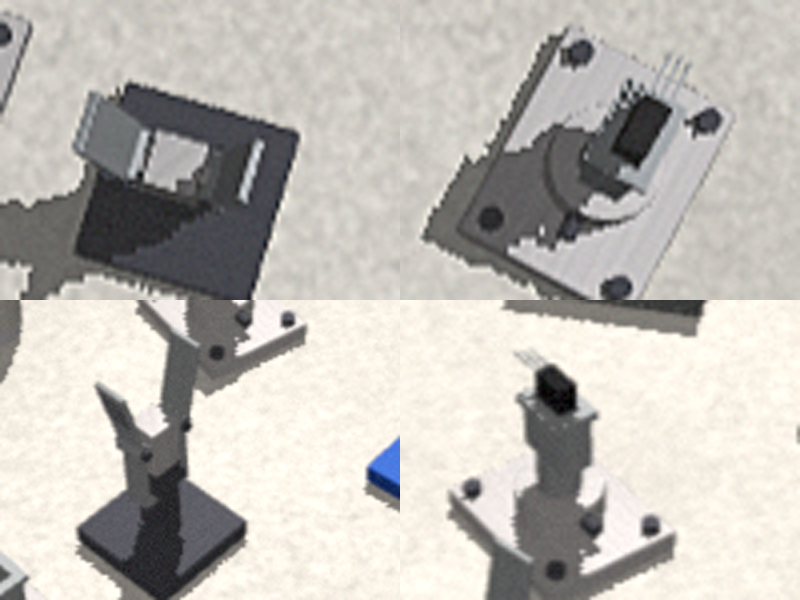

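Crops confirm it: the grey clip stands on the dark stud base (corners about (272,211), (315,223), (302,265), (259,254)). The black device sits in the nest of the right-hand post (corners (397.5,167), (438,189), (412,234.5), (370,218)).

```bash
cat >> h.py <<'E'
def quad(f,P,z):
    Q=np.array([onz(f,*p,z) for p in P]); c=Q.mean(0)
    e=np.roll(Q,-1,0)-Q
    return c,np.linalg.norm(e,axis=1),np.degrees(np.arctan2(e[:,1],e[:,0]))
E
python3 - <<'E'
from h import *
f='pics/t0.png'
for n,P,z in(('stud',[(271.75,211.25),(314.75,223),(302,265),(259.25,253.75)],.014),('post',[(397.5,166.75),(438.25,188.75),(412,234.5),(370,218)],.012)):
  c,l,a=quad(f,P,z); print(n,c.round(4),(l*1e3).round(1),a.round(1))
# lever tops in top crop at z=.07+.08=.15
for p in((90,122),(255,172)): print(onz(f,240+p[0]/4,190+p[1]/4,.15).round(4))
# device top centre via side&top
o1,w1=ray(f,355+648/4,160+118/4); s='pics/s0.png'; o2,w2=ray(s,250+(555-400)*.3,160+(376-300)*.3)
A=np.stack([w1,-w2],1); k=np.linalg.lstsq(A,o2-o1,rcond=None)[0]; print((o1+w1*k[0]).round(4),(o2+w2*k[1]).round(4))
from scipy.spatial.transform import Rotation as R
q=r.observe()['eef_rot']; print(R.from_quat(np.roll(q,-1)).as_matrix().round(3))
c=r.calibration('wrist'); print(c)
E
```

```text
stud [0.5146 0.0319 0.014 ] [73.5 72.3 72.2 73. ] [-106.9  161.7   73.7  -17.3]
post [ 0.5704 -0.1648  0.012 ] [77.3 89.6 74.5 99. ] [-120.5  147.8   66.8  -30.1]
[0.5239 0.0588 0.15  ]
[0.5053 0.0032 0.15  ]
[ 0.6027 -0.3898 -0.0656] [ 0.668  -0.3547 -0.0679]
[[ 0.394 -0.919 -0.   ]
 [-0.919 -0.394  0.002]
 [-0.002 -0.    -1.   ]]
{'intrinsics': array([[422.32105246,   0.        , 323.74088787],
       [  0.        , 422.32105246, 238.09686891],
       [  0.        ,   0.        ,   1.        ]]), 'R': array([[ 0.39337301, -0.91937634, -0.0021938 ],
       [-0.88484284, -0.3792429 ,  0.27060667],
       [-0.24962136, -0.10450819, -0.9626875 ]]), 't': array([-0.57399438, -0.03435576,  0.37942294])}
```

Request:
{"fn": "move_arm", "kwargs": {
  "motion": [
    [[-0.0165, -0.038, 0.002], 0, 1],
    [[-0.0165, -0.038, 0.002], 0, 1],
    [[-0.0165, -0.038, 0.002], 0, 1],
    [[-0.0165, -0.038, 0.002], 0, 1],
    [[-0.0165, -0.038, 0.002], 0, 1],
    [[-0.0165, -0.038, 0.002], 0, 1],
    [[-0.0165, -0.038, 0.002], 0, 1],
    [[-0.0165, -0.038, 0.002], 0, 1],
    [[-0.0165, -0.038, 0.002], 0, 1],
    [[-0.0165, -0.038, 0.002], 0, 1],
    [[-0.0165, -0.038, 0.0], 0, 1],
    [[-0.0165, -0.038, 0.0], 0, 1]
  ]
}}

```text
time_s: 1.1
ee_pos: [0.5684, -0.1649, 0.2107]
eef_rot: [0.0, 0.835, -0.55, -0.001]
wrist_force: [-0.5, -1.1, 0.5]
gripper_width: 1.005
```

Request:
{"fn": "move_arm", "kwargs": {
  "motion": [
    [[0, 0, 0], 0, 1],
    [[0, 0, 0], 0, 1],
    [[0, 0, 0], 0, 1]
  ]
}}

```text
time_s: 1.35
ee_pos: [0.5671, -0.167, 0.2107]
eef_rot: [0.0, 0.835, -0.55, -0.001]
wrist_force: [1.7, -0.4, -0.7]
gripper_width: 1.002
```

Run:
```python
from h import *
f='pics/t0.png'
o1,w1=ray(f,355+248/4,160+118/4); s='pics/s0.png'; o2,w2=ray(s,250+(555-400)*.3,160+(376-300)*.3)
A=np.stack([w1,-w2],1); k=np.linalg.lstsq(A,o2-o1,rcond=None)[0]; print((o1+w1*k[0]).round(4),(o2+w2*k[1]).round(4))
o=r.observe(); print(o['time_s'],o['ee_pos'],o['joint_positions'])
snap('wrist','pics/w1.png')
```

```text
[ 0.5732 -0.1672  0.0947] [ 0.5729 -0.1674  0.0947]
1.35 [ 0.56714877 -0.16696726  0.21074057] [-4.90222420e-01  2.16241820e-01  1.57202832e+00 -5.93501318e-04
  1.35446503e+00  6.75427397e-01]
```

View pics/w1.png

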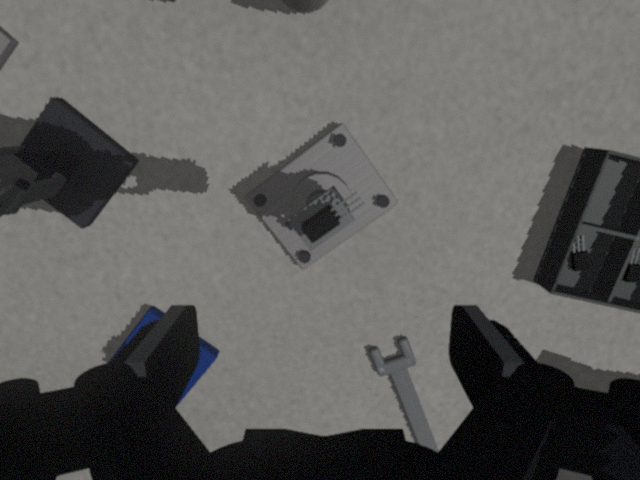

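Wrist view: the loaded post is centred near (322,195), base corners about (341,124), (397,202), (303,269) and (246,197), with the black device at (321,223). I'll take one enlarged crop to get exact corners.

Run:
```python
from h import *
a=cv2.imread('pics/w1.png')[110:285,225:425]
cv2.imwrite('pics/c1.png',cv2.resize(np.clip(a*2.2,0,255).astype('uint8'),(800,700)[:2] if 0 else (685,600),interpolation=cv2.INTER_CUBIC))
```

```text
(no output)
```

View pics/c1.png

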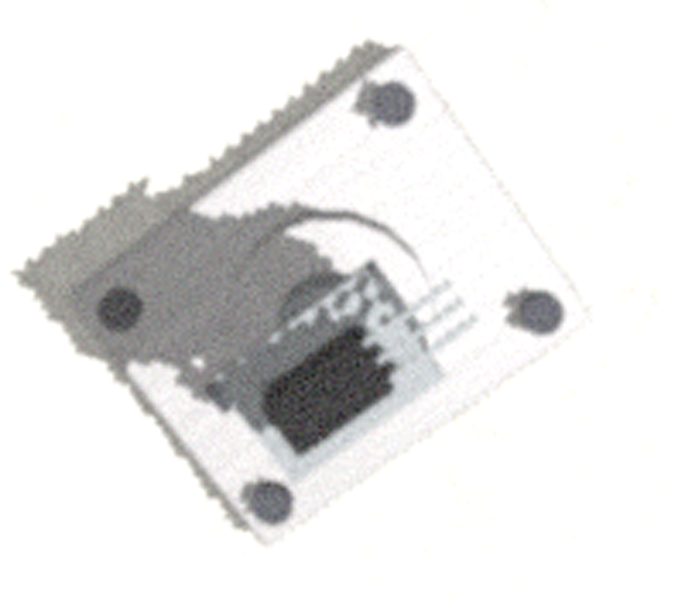

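Corners read in the crop: base (403,48), (588,310), (265,543), (75,290); nest top (293,478), (440,375), (372,263).

Run:
```python
from h import *
f='pics/w1.png'; k=3.425
m=lambda P:[(225+x/k,110+y/k) for x,y in P]
c,l,a=quad(f,m([(403,48),(588,310),(265,543),(75,290)]),.012);print('base',c.round(4),(l*1e3).round(1),a.round(1))
c,l,a=quad(f,m([(391,104),(543,312),(270,500),(121,309)]),.015);print('screws',c.round(4),(l*1e3).round(1),a.round(1))
for z in(.075,.079,.083,.087):
  c,l,a=quad(f,m([(293,478),(440,375),(372,263),(225,366)]),z);print('nest',z,c.round(4),(l*1e3).round(1),a.round(1))
for z in(.091,.095,.1):print('dev',onz(f,*m([(327,390)])[0],z).round(4))
# stud re-check from this view: base corners full image
c,l,a=quad(f,[(57,98),(137,160),(86,227),(16,158)],.014);print('stud',c.round(4),(l*1e3).round(1),a.round(1))
```

```text
base [ 0.5724 -0.1628  0.012 ] [75.4 98.  77.9 95.5] [-120.2  150.3   58.   -31.1]
screws [ 0.5713 -0.1629  0.015 ] [60.4 80.5 59.  79.3] [-119.6  148.9   59.3  -30.1]
nest 0.075 [ 0.5707 -0.164   0.075 ] [36.2 26.1 35.4 26.7] [ -30.7   54.6  148.5 -127.1]
nest 0.079 [ 0.5716 -0.1637  0.079 ] [35.7 25.7 34.9 26.3] [ -30.7   54.6  148.5 -127.1]
nest 0.083 [ 0.5725 -0.1633  0.083 ] [35.1 25.3 34.4 25.9] [ -30.7   54.6  148.5 -127.1]
nest 0.087 [ 0.5733 -0.163   0.087 ] [34.6 24.9 33.8 25.5] [ -30.7   54.6  148.5 -127.1]
dev [ 0.5706 -0.1631  0.091 ]
dev [ 0.5715 -0.1628  0.095 ]
dev [ 0.5727 -0.1623  0.1   ]
stud [0.5222 0.0298 0.014 ] [72.6 73.6 73.4 60.6] [-106.9  161.5   62.9  -18.5]
```

Request:
{"fn": "move_arm", "kwargs": {
  "motion": [
    [[-0.034, -0.005, 0], 0, 1],
    [[-0.034, -0.005, 0], 0, 1],
    [[-0.034, -0.005, 0], 0, 1],
    [[-0.034, -0.005, 0], 0, 1],
    [[-0.034, -0.005, 0], 0, 1],
    [[-0.034, -0.005, 0], 0, 1],
    [[0, 0, 0], 6.7, 1],
    [[0, 0, 0], 6.7, 1],
    [[0, 0, 0], 6.7, 1],
    [[0, 0, 0], 6.7, 1],
    [[0, 0, 0], 6.7, 1],
    [[0, 0, 0], 6.5, 1]
  ],
  "grip_force": 45
}}

```text
time_s: 2.4
ee_pos: [0.5144, 0.0308, 0.2113]
eef_rot: [-0.0, -0.593, 0.805, -0.0]
wrist_force: [0.5, -0.1, -0.1]
gripper_width: 1.0
```

Request:
{"fn": "move_arm", "kwargs": {
  "motion": [
    [[0, 0, 0], 0, 1],
    [[0, 0, 0], 0, 1],
    [[0, 0, 0], 0, 1]
  ]
}}

```text
time_s: 2.65
ee_pos: [0.5147, 0.0316, 0.2113]
eef_rot: [-0.0, -0.597, 0.802, -0.0]
wrist_force: [-0.2, -0.2, 0.4]
gripper_width: 1.001
```

Run:
```python
from h import *
o=r.observe(); print(o['time_s'],o['ee_pos'],o['joint_positions'])
im=snap('wrist','pics/w2.png')
a=cv2.imread('pics/w2.png'); cv2.imwrite('pics/w2b.png',cv2.resize(np.clip(a[50:350,120:520]*2.,0,255).astype('uint8'),(800,600),interpolation=cv2.INTER_CUBIC))
```

```text
2.65 [0.51466407 0.03156455 0.21131488] [-1.73370142e-01  1.98976640e-02  1.78519750e+00 -9.28091755e-05
  1.33646402e+00  1.68948075e+00]
```

View pics/w2b.png

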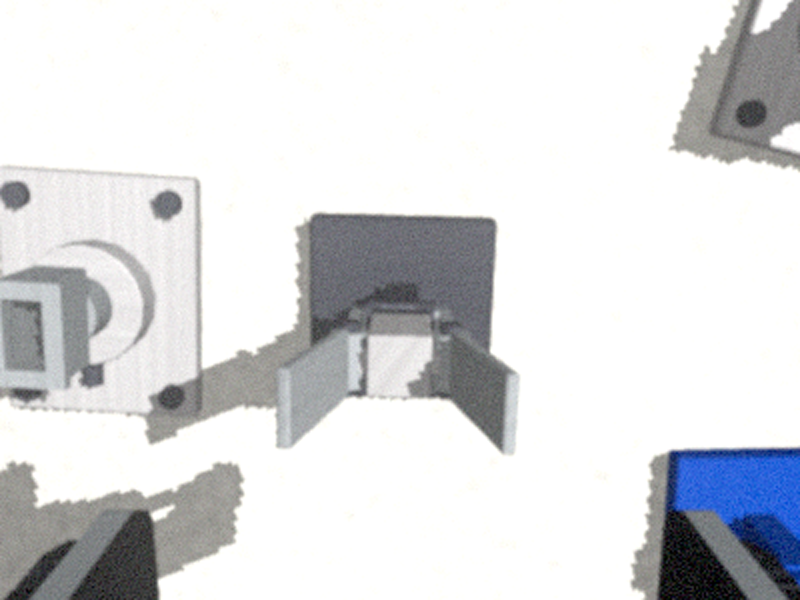

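Crop: base rear corners (313,215) and (494,219), lever tops centred at (284,408) and (512,412), block top at (366..434, 333..396). The fit is nearly square to the tool.

Run:
```python
from h import *
f='pics/w2.png'; m=lambda x,y:(120+x/2,50+y/2)
A=onz(f,*m(283.5,408),.15);B=onz(f,*m(512.5,412),.15); d=B-A
print('levers',((A+B)/2).round(4),np.linalg.norm(d),np.degrees(np.arctan2(d[1],d[0])))
print('block',onz(f,*m(400,364.5),.104).round(4))
a=onz(f,*m(313,215),.014);b=onz(f,*m(495,219),.014);d=b-a;print('edge',np.linalg.norm(d),np.degrees(np.arctan2(d[1],d[0])))
from scipy.spatial.transform import Rotation as R
M=R.from_quat(np.roll(r.observe()['eef_rot'],-1)).as_matrix();print(M.round(4)); 
print('tool shift',(M.T@((A+B)/2-r.observe()['ee_pos'])).round(4))
```

```text
levers [0.5181 0.0335 0.15  ] 0.05817783847461244 -107.80843238075649
block [0.5178 0.0335 0.104 ]
edge 0.07233149546052778 -108.00065091745333
[[-2.881e-01 -9.576e-01 -1.000e-04]
 [-9.576e-01  2.881e-01 -0.000e+00]
 [ 1.000e-04  1.000e-04 -1.000e+00]]
tool shift [-0.0026 -0.0028  0.0613]
```

Request:
{"fn": "move_arm", "kwargs": {
  "motion": [
    [[-0.0026, -0.0028, 0.01], 1.1, 1],
    [[0, 0, 0.02], 0, 1],
    [[0, 0, 0.02], 0, 1],
    [[0, 0, 0.02], 0, 1],
    [[0, 0, 0.015], 0, 1],
    [[0, 0, 0.01], 0, 1],
    [[0, 0, 0.003], 0, 1],
    [[0, 0, 0], 0, 1],
    [[0, 0, 0], 0, 1],
    [[0, 0, 0], 0, 1]
  ]
}}

```text
time_s: 3.53
ee_pos: [0.5192, 0.0339, 0.1145]
eef_rot: [0.001, -0.588, 0.809, -0.001]
wrist_force: [0.3, -0.0, 0.5]
gripper_width: 1.0
```

Request:
{"fn": "move_arm", "kwargs": {
  "motion": [
    [[0, 0, 0], 0, 0.6],
    [[0, 0, 0], 0, 0.55],
    [[0, 0, 0], 0, 0.5],
    [[0, 0, 0], 0, 0.45],
    [[0, 0, 0], 0, 0.4],
    [[0, 0, 0], 0, 0.38],
    [[0, 0, 0], 0, 0.38],
    [[0, 0, 0], 0, 0.38],
    [[0, 0, 0], 0, 0.38]
  ],
  "grip_force": 45
}}

```text
time_s: 4.28
ee_pos: [0.5203, 0.0332, 0.1163]
eef_rot: [0.001, -0.589, 0.808, -0.002]
wrist_force: [-2.6, -1.9, 12.3]
gripper_width: 0.402
```

Request:
{"fn": "move_arm", "kwargs": {
  "motion": [
    [[0, 0, 0], 0, 0.3],
    [[0, 0, 0], 0, 0.2],
    [[0, 0, 0], 0, 0.1],
    [[0, 0, 0], 0, 0]
  ]
}}

```text
time_s: 4.62
ee_pos: [0.5204, 0.0332, 0.1164]
eef_rot: [0.001, -0.589, 0.808, -0.002]
wrist_force: [-2.3, -1.9, 12.2]
gripper_width: 0.404
```

Run:
```python
from h import *
snap('wrist','pics/w3.png'); snap('side','pics/s3.png')
a=cv2.imread('pics/w3.png')[150:450,120:520]; b=cv2.imread('pics/s3.png')[200:350,170:370]
cv2.imwrite('pics/w3b.png',np.hstack([cv2.resize(np.clip(a*2.,0,255).astype('uint8'),(400,300)),cv2.resize(b,(400,300))]))
print(r.observe()['wrist_force'],r.observe()['gripper_width'])
```

```text
[-2.45122984 -1.45800288 12.45836791] 0.4066471576795867
```

View pics/w3b.png

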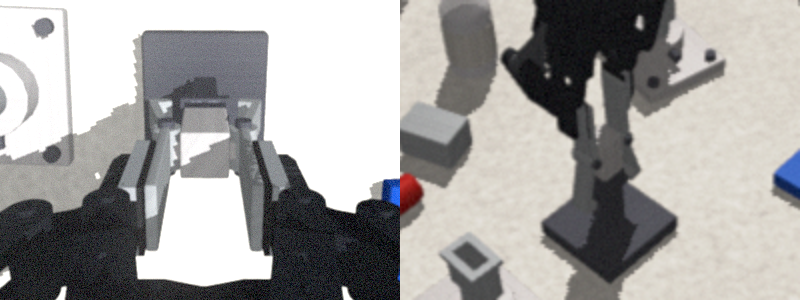

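Levers are upright and parallel between the pads, and the jaws are splayed, so the clip is squeezed to the stop. Now I lift straight up.

Request:
{"fn": "move_arm", "kwargs": {
  "motion": [
    [[0, 0, -0.003], 0, 0],
    [[0, 0, -0.003], 0, 0],
    [[0, 0, -0.004], 0, 0],
    [[0, 0, -0.006], 0, 0],
    [[0, 0, -0.006], 0, 0],
    [[0, 0, -0.008], 0, 0],
    [[0, 0, -0.01], 0, 0],
    [[0, 0, -0.015], 0, 0],
    [[0, 0, -0.015], 0, 0],
    [[0, 0, -0.015], 0, 0],
    [[0, 0, -0.01], 0, 0],
    [[0, 0, 0], 0, 0]
  ]
}}

```text
time_s: 5.72
ee_pos: [0.52, 0.0338, 0.2116]
eef_rot: [0.002, -0.588, 0.809, -0.002]
wrist_force: [0.6, 0.1, -2.1]
gripper_width: 0.402
```

Run:
```python
from h import *
from scipy.spatial.transform import Rotation as R
o=r.observe();M=R.from_quat(np.roll(o['eef_rot'],-1)).as_matrix();print(o['time_s'],o['ee_pos'],o['wrist_force'],o['gripper_width'])
print(np.degrees(np.arctan2(M[1,0],M[0,0])))
for a in(0,-12.4):
  Q=M@R.from_euler('z',-a,degrees=True).as_matrix(); print((Q.T@(np.array([.5715,-.1632,o['ee_pos'][2]])-o['ee_pos'])).round(4))
```

```text
5.7167 [0.5200013  0.0338251  0.21163151] [ 0.6386509   0.10195719 -2.14017177] 0.40181166849936945
-107.90223991062769
[ 0.1717 -0.1096  0.0005]
[ 0.1441 -0.1439  0.0005]
```

Request:
{"fn": "move_arm", "kwargs": {
  "motion": [
    [[0, 0, 0], 6.2, 0],
    [[0, 0, 0], 6.2, 0],
    [[0.02, -0.02, 0], 0, 0],
    [[0.024, -0.024, 0], 0, 0],
    [[0.024, -0.024, 0], 0, 0],
    [[0.024, -0.024, 0], 0, 0],
    [[0.024, -0.024, 0], 0, 0],
    [[0.018, -0.018, 0.005], 0, 0],
    [[0.01, -0.01, 0.01], 0, 0],
    [[0, 0, 0.005], 0, 0],
    [[0, 0, 0], 0, 0],
    [[0, 0, 0], 0, 0]
  ]
}}

```text
time_s: 6.72
ee_pos: [0.5692, -0.1618, 0.1874]
eef_rot: [-0.0, -0.498, 0.867, 0.001]
wrist_force: [0.2, 0.8, -1.5]
gripper_width: 0.405
```

Request:
{"fn": "move_arm", "kwargs": {
  "motion": [
    [[0, 0, 0], 0, 0],
    [[0, 0, 0], 0, 0],
    [[0, 0, 0], 0, 0]
  ]
}}

```text
time_s: 6.97
ee_pos: [0.5702, -0.1622, 0.189]
eef_rot: [0.0, -0.498, 0.867, -0.0]
wrist_force: [-0.3, 0.5, -0.5]
gripper_width: 0.405
```

Run:
```python
from h import *
o=r.observe(); print(o['time_s'],o['ee_pos'],o['wrist_force'])
snap('wrist','pics/w4.png'); snap('side','pics/s4.png')
a=cv2.imread('pics/w4.png')[130:400,150:510]
cv2.imwrite('pics/w4b.png',cv2.resize(np.clip(a*2.,0,255).astype('uint8'),(800,600),interpolation=cv2.INTER_CUBIC))
b=cv2.imread('pics/s4.png')[130:280,200:400]
cv2.imwrite('pics/s4b.png',cv2.resize(b,(800,600),interpolation=cv2.INTER_CUBIC))
```

```text
6.9667 [ 0.57017021 -0.16215203  0.18895201] [-0.26616258  0.45172231 -0.49595788]
```

View pics/w4b.png

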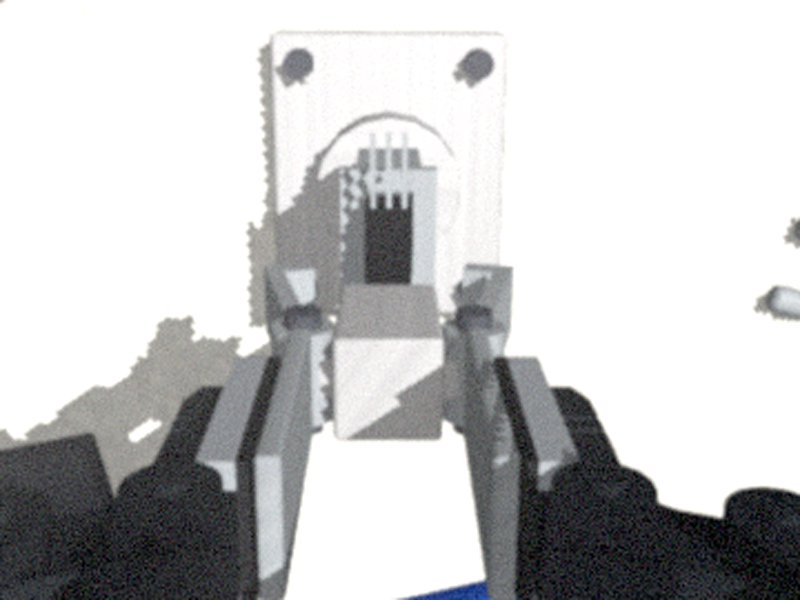

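View pics/s4b.png

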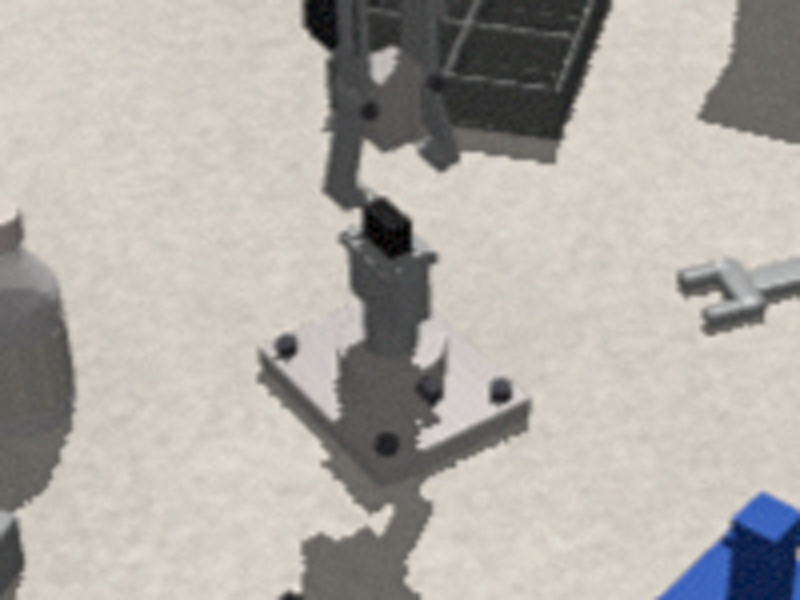

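The wrist crop shows the block top at x 336..443 (y 337..438), device x 366..413, nest edges 340 and 437, and rear screws (298,64) and (479,64). They share a centre line to within about a pixel. The side crop shows the clip above the device, with open hooks.

Run:
```python
from h import *
from scipy.spatial.transform import Rotation as R
f='pics/w4.png'; k=800/360; m=lambda x,y:(150+x/k,130+y/k)
o=r.observe();M=R.from_quat(np.roll(o['eef_rot'],-1)).as_matrix();T=o['ee_pos']
t=lambda n,P:print(n,P.round(4),'tool',((M.T@(P-T))*1e3).round(1))
B=[onz(f,*m(*p),T[2]-.0464+.034) for p in((336,337),(443,337),(441,438),(337,438))]
t('block',np.mean(B,0)); print(np.linalg.norm(np.roll(B,-1,0)-B,axis=1))
for n,p,z in(('scrL',(298,64),.015),('scrR',(479,64),.015),('nestL',(340,175),.079),('nestR',(437,170),.079),('devback',(389.5,193),.095)): t(n,onz(f,*m(*p),z))
t('post',np.array([.5715,-.1632,.012])); print(np.degrees(np.arctan2(M[1,0],M[0,0])))
```

```text
block [ 0.5681 -0.161   0.1764] tool [-0.2  2.5 12.4]
[0.01896559 0.01976359 0.01902587 0.01976428]
scrL [ 0.6206 -0.157   0.015 ] tool [-30.1 -40.8 173.8]
scrR [ 0.5902 -0.2091  0.015 ] tool [ 30.2 -40.8 173.8]
nestL [ 0.5911 -0.1591  0.079 ] tool [-13.4 -16.4 109.8]
nestR [ 0.5789 -0.1828  0.079 ] tool [ 13.2 -17.8 109.8]
devback [ 0.5831 -0.1701  0.095 ] tool [  0.1 -15.   93.8]
post [ 0.5715 -0.1632  0.012 ] tool [ -0.   -1.4 176.8]
-120.2664199926926
```

Request:
{"fn": "move_arm", "kwargs": {
  "motion": [
    [[0, -0.003, 0.004], 0, 0],
    [[0, 0, 0.008], 0, 0],
    [[0, 0, 0.008], 0, 0],
    [[0, 0, 0.006], 0, 0],
    [[0, 0, 0.003], 0, 0],
    [[0, 0, 0.001], 0, 0],
    [[0, 0, 0], 0, 0],
    [[0, 0, 0], 0, 0]
  ]
}}

```text
time_s: 7.73
ee_pos: [0.5727, -0.1645, 0.1585]
eef_rot: [0.0, -0.498, 0.867, -0.0]
wrist_force: [0.6, -0.5, -1.8]
gripper_width: 0.404
```

Run:
```python
from h import *
snap('wrist','pics/w5.png'); snap('side','pics/s5.png')
a=cv2.imread('pics/w5.png')[130:355,170:470]; b=cv2.imread('pics/s5.png')[130:280,250:350]
o=np.hstack([cv2.resize(np.clip(a*1.8,0,255).astype('uint8'),(480,360),interpolation=cv2.INTER_CUBIC),cv2.resize(b,(240,360),interpolation=cv2.INTER_CUBIC)])
cv2.imwrite('pics/w5b.png',o); print(r.observe()['ee_pos'],r.observe()['wrist_force'])
```

```text
[ 0.57280841 -0.16461963  0.15881519] [-0.79755313 -0.53114529 -1.44985668]
```

View pics/w5b.png

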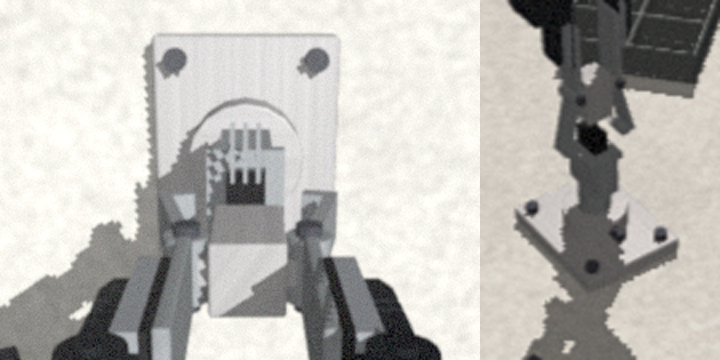

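The block (208..286), device (226..267) and nest (207..285) share the centre line x≈246.5, and the hooks straddle the nest. I'll descend by feel.

Request:
{"fn": "move_arm", "kwargs": {
  "motion": [
    [[0, 0, 0.002], 0, 0],
    [[0, 0, 0.003], 0, 0],
    [[0, 0, 0.003], 0, 0],
    [[0, 0, 0.002], 0, 0],
    [[0, 0, 0.001], 0, 0],
    [[0, 0, 0.001], 0, 0],
    [[0, 0, 0], 0, 0],
    [[0, 0, 0], 0, 0]
  ]
}}

```text
time_s: 8.5
ee_pos: [0.5726, -0.1644, 0.1467]
eef_rot: [0.0, -0.498, 0.867, -0.0]
wrist_force: [-1.0, 1.1, 0.7]
gripper_width: 0.402
```

Request:
{"fn": "move_arm", "kwargs": {
  "motion": [
    [[0, 0, 0.001], 0, 0],
    [[0, 0, 0.001], 0, 0],
    [[0, 0, 0.001], 0, 0],
    [[0, 0, 0], 0, 0]
  ]
}}

```text
time_s: 8.83
ee_pos: [0.5727, -0.1645, 0.1436]
eef_rot: [0.0, -0.498, 0.867, -0.0]
wrist_force: [-2.0, 0.9, 4.8]
gripper_width: 0.403
```

Request:
{"fn": "move_arm", "kwargs": {
  "motion": [
    [[0, 0, 0], 0, 0],
    [[0, 0, 0.001], 0, 0],
    [[0, 0, 0], 0, 0]
  ]
}}

```text
time_s: 9.08
ee_pos: [0.5727, -0.1645, 0.1426]
eef_rot: [0.0, -0.498, 0.867, -0.0]
wrist_force: [-2.6, 1.1, 5.0]
gripper_width: 0.406
```

Request:
{"fn": "move_arm", "kwargs": {
  "motion": [
    [[0, 0, 0.001], 0, 0],
    [[0, 0, 0], 0, 0],
    [[0, 0, 0], 0, 0]
  ]
}}

```text
time_s: 9.33
ee_pos: [0.5728, -0.1645, 0.1418]
eef_rot: [0.0, -0.498, 0.867, -0.0]
wrist_force: [-2.5, 0.9, 5.2]
gripper_width: 0.405
```

Request:
{"fn": "move_arm", "kwargs": {
  "motion": [
    [[0, 0, 0.001], 0, 0],
    [[0, 0, 0], 0, 0],
    [[0, 0, 0], 0, 0]
  ]
}}

```text
time_s: 9.58
ee_pos: [0.5728, -0.1645, 0.1409]
eef_rot: [0.0, -0.498, 0.867, -0.0]
wrist_force: [-2.4, 0.8, 7.0]
gripper_width: 0.404
```

Force rises about 0.8 N/mm, which matches the spring rather than a hard stop. Estimated contact is at TCP z≈0.1464, so I'm aiming for about 0.1364.

Request:
{"fn": "move_arm", "kwargs": {
  "motion": [
    [[0, 0, 0.001], 0, 0],
    [[0, 0, 0], 0, 0],
    [[0, 0, 0.001], 0, 0],
    [[0, 0, 0], 0, 0],
    [[0, 0, 0], 0, 0]
  ]
}}

```text
time_s: 10.0
ee_pos: [0.5728, -0.1646, 0.1392]
eef_rot: [0.0, -0.498, 0.867, -0.0]
wrist_force: [-2.4, 1.8, 8.4]
gripper_width: 0.4
```

Request:
{"fn": "move_arm", "kwargs": {
  "motion": [
    [[0, 0, 0.001], 0, 0],
    [[0, 0, 0], 0, 0],
    [[0, 0, 0.001], 0, 0],
    [[0, 0, 0], 0, 0],
    [[0, 0, 0], 0, 0],
    [[0, 0, 0], 0, 0]
  ]
}}

```text
time_s: 10.5
ee_pos: [0.5728, -0.1646, 0.1375]
eef_rot: [0.0, -0.498, 0.867, -0.0]
wrist_force: [-4.1, 1.7, 10.2]
gripper_width: 0.402
```

Run:
```python
from h import *
o=r.observe(); print(o['time_s'],o['ee_pos'],o['wrist_force'],o['moment'])
```

```text
10.5 [ 0.57283486 -0.16457986  0.13750063] [-4.13944777  1.70392497 10.15864965] [ 0.41282123  0.7913391  -0.00891509]
```

Request:
{"fn": "move_arm", "kwargs": {
  "motion": [
    [[0, 0, 0.001], 0, 0],
    [[0, 0, 0], 0, 0],
    [[0, 0, 0], 0, 0]
  ]
}}

```text
time_s: 10.75
ee_pos: [0.5729, -0.1645, 0.1366]
eef_rot: [0.0, -0.498, 0.867, -0.0]
wrist_force: [-4.7, 2.1, 9.9]
gripper_width: 0.406
```

Request:
{"fn": "move_arm", "kwargs": {
  "motion": [
    [[0, 0, 0.0005], 0, 0.55],
    [[0, 0, 0.0005], 0, 0.8],
    [[0, 0, 0], 0, 1],
    [[0, 0, 0], 0, 1],
    [[0, 0, 0], 0, 1],
    [[0, 0, 0], 0, 1],
    [[0, 0, 0], 0, 1],
    [[0, 0, 0], 0, 1],
    [[0, 0, 0], 0, 1],
    [[0, 0, 0], 0, 1]
  ]
}}

```text
time_s: 11.58
ee_pos: [0.5725, -0.1644, 0.1342]
eef_rot: [-0.0, -0.498, 0.867, 0.0]
wrist_force: [0.6, -0.2, 0.3]
gripper_width: 1.003
```

Run:
```python
from h import *
o=r.observe(); print(o['time_s'],o['ee_pos'],o['wrist_force'],o['gripper_width'])
snap('wrist','pics/w6.png'); snap('side','pics/s6.png')
a=cv2.imread('pics/w6.png')[130:430,120:520]; b=cv2.imread('pics/s6.png')[130:280,250:350]
o=np.hstack([cv2.resize(np.clip(a*1.8,0,255).astype('uint8'),(480,360),interpolation=cv2.INTER_CUBIC),cv2.resize(np.clip(b*1.3,0,255).astype('uint8'),(240,360),interpolation=cv2.INTER_CUBIC)])
cv2.imwrite('pics/w6b.png',o)
```

```text
11.5833 [ 0.57250095 -0.1644289   0.13424007] [ 0.56412981 -0.17904891  0.25886148] 1.0027314499007574
```

View pics/w6b.png

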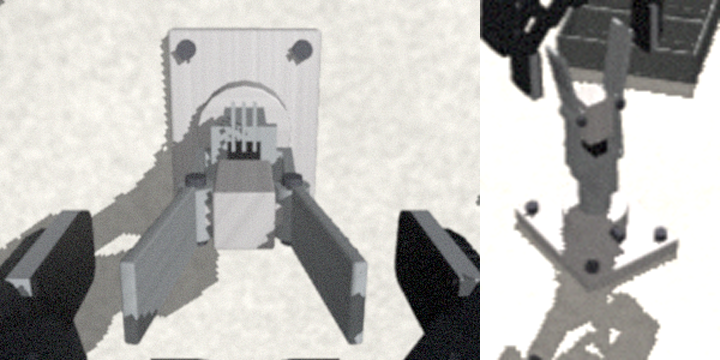

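The clip stands freely with splayed levers and the pads clear of it. To check the lock, I'll measure the lever-top spread, which gives the jaw angle, and the block height.

Run:
```python
from h import *
f='pics/w6.png'; m=lambda x,y:(120+x/1.2,130+y/1.2)
for z in(.17,.175,.18):
  A=onz(f,*m(122.5,300),z);B=onz(f,*m(366.5,300),z);w=np.linalg.norm(A-B)*1e3
  print(z,'over lever tops mm',w.round(1),'jaw angle',round((62-w)/(62-36)*.24,3))
for h in(.129,.134,.139):
  P=[onz(f,*m(*p),h) for p in((214,193),(274,192),(273,248),(215,249))]; print(h,np.mean(P,0).round(4),np.linalg.norm(np.roll(P,-1,0)-P,axis=1).round(4))
```

```text
0.17 over lever tops mm 59.2 jaw angle 0.026
0.175 over lever tops mm 56.4 jaw angle 0.051
0.18 over lever tops mm 53.7 jaw angle 0.077
0.129 [ 0.5703 -0.1624  0.129 ] [0.0189 0.0196 0.0189 0.0196]
0.134 [ 0.5724 -0.1636  0.134 ] [0.0182 0.0189 0.0182 0.019 ]
0.139 [ 0.5745 -0.1648  0.139 ] [0.0176 0.0183 0.0176 0.0183]
```

Request:
{"fn": "move_arm", "kwargs": {
  "motion": [
    [[0, 0, -0.003], 0, 1],
    [[0, 0, -0.008], 0, 1],
    [[0, 0, -0.015], 0, 1],
    [[0, 0, -0.02], 0, 1],
    [[0, 0, -0.025], 0, 1],
    [[0, 0, -0.025], 0, 1],
    [[0, 0, -0.02], 0, 1],
    [[0, 0, -0.01], 0, 1],
    [[0, 0, 0], 0, 1],
    [[0, 0, 0], 0, 1]
  ]
}}

```text
time_s: 12.52
ee_pos: [0.5725, -0.1644, 0.2603]
eef_rot: [0.0, -0.498, 0.867, -0.0]
wrist_force: [-0.0, 0.5, 0.1]
gripper_width: 1.0
```

Run:
```python
from h import *
o=r.observe(); print(o['time_s'],o['ee_pos'],o['wrist_force'],o['gripper_width'])
snap('wrist','pics/w7.png'); snap('side','pics/s7.png')
a=cv2.imread('pics/w7.png')[120:345,170:470]; b=cv2.imread('pics/s7.png')[145:245,260:335]
o=np.hstack([cv2.resize(np.clip(a*1.8,0,255).astype('uint8'),(400,300),interpolation=cv2.INTER_CUBIC),cv2.resize(np.clip(b*1.3,0,255).astype('uint8'),(375,500),interpolation=cv2.INTER_CUBIC)[:500]]) if 0 else None
A=cv2.resize(np.clip(a*1.8,0,255).astype('uint8'),(400,300),interpolation=cv2.INTER_CUBIC); B=cv2.resize(np.clip(b*1.4,0,255).astype('uint8'),(375,500),interpolation=cv2.INTER_CUBIC)
A=cv2.copyMakeBorder(A,0,200,0,0,cv2.BORDER_CONSTANT); cv2.imwrite('pics/w7b.png',np.hstack([A,B]))
```

```text
12.5167 [ 0.57253634 -0.16442463  0.26029628] [-0.00354589  0.50825309  0.07211462] 1.00009839156294
```

View pics/w7b.png

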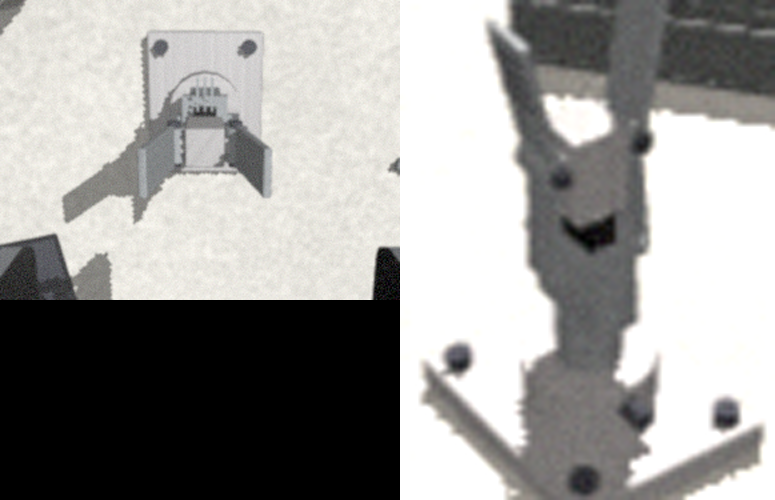

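The clip sits upright and centred on the device with the jaws around the nest. The spread at lock height gives a jaw angle of about 0.05, well short of a 0.14 pinch. The robot is clear, so I'm handing in.

```bash
python3 -c "
from rig import r
print(r.job_done())"
```

```text
the job is handed in; nothing more can be done
None
```

I squeezed the clip open on its dark stud and lifted it straight off. I set it over the loaded post and pressed the device down about 10 mm by feel. I then let go, backed the hand off 12 cm and handed in at about 12.6 s. The empty post was not touched.

- **Pressing force:** the highest reading while pressing was 10.2 N. That is about 11.6 N once the clip's weight is allowed for, well under the 22 N limit. The force rose about 0.8 N/mm like the spring, with no hard stop. A small sideways force, up to about 5 N, went away on release.
- **Lock check:** the clip stands upright and centred. The lever tops are about 56 mm apart, which gives a jaw angle of about 0.05 rad, the locked value. That figure assumes the lever tops are at the locked height (5 mm either way shifts it about 0.025), so the lock is inferred from pictures and not read directly. The final pictures agree with it, and the wrist force with the hand clear was about 0.
- **Disagreements:** the overhead and wrist cameras put the clip about 4 mm apart, so I used the wrist view. In the hand, the clip was about 2.5 mm off along its x, and I corrected 3 mm before lowering. The block's picture size came out 2–9% under 20 mm, depending on the height assumed; I put this down to edge blur.

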